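Fit the sanding drum into the shell sander

TASK

Fit the red-brown sanding drum to the shell sander: swing the keeper by its red handle all the way open, take the red-brown drum from the wooden rack, push its axle down the two slanted slots past the spring catches until both ends are fully home, and only then swing the keeper fully shut over the axle again. Do not bump the dust nozzle that leans over the machine, and leave the grey drum in the rack and everything else lying about where it is.

Things in the scene. Friction and masses are not known exactly. Their poses are not given: they have to be found in the camera images.
- slots: Slanted slots of the sander. Origin: centre of the axle when fully home, midway between the cheeks, 105 mm above the table. z points up the slots and out of their mouths, leaning 35 degrees from vertical roughly to the robot's left; y along the seated axle; x the other way (right) and up. Slots are 14 mm wide, bottom at z = -5 mm, straight to z = 34 mm, then flaring to 33 mm wide at z = 52 mm
- cradle: The sander; origin on the table below the slots' origin, z up, y along the seated axle, -x to the side of the slot mouths. Base plate 200 x 170 mm, 14 mm high. Two aluminium cheeks 10 mm thick hold the slots, inner faces at y = +-46 mm, nothing between them but the base plate (a green motor sits low behind)
- catch_l: Brass spring ball 10 mm in diameter sticking 6 mm out of the rear wall of the +y slot, 9 mm up the slot from the home position; a like one in the other slot. The axle's weight alone may not pass them: a push of about 3 to 10 N along the slots does, then the axle meets the hard bottom
- nozzle: Black flat dust nozzle over the drum and its grey hose, 150 mm behind, fixed; origin as cradle. Do not bump (8 N). In the slots' frame the flat part fills x = 75 to 103 mm, y = +-30 mm, z = 31 to 141 mm, parallel to the slots: a tool on the drum must lean about 35 degrees with the slots, body to the mouth side (left); upright does not fit
- keeper (a joint): Hinge of the steel keeper. 0 = shut (hook arms cross the slots just above the seated axle, at y = +-63 mm in the slots' frame); grows as it swings up and over to the side of the slot mouths (left); 1.75 rad = stop, fully open, red handle low on that side. Friction holds it where it is left; moving it takes 1 to 2 N at the handle
- keeper_handle (a point): Centre of the keeper's red handle, a cylinder 18 mm in diameter and 44 mm long along y of slots, on a thin stem from its middle to the keeper's 8 mm crossbar, 35 mm nearer the pivot. It circles the pivot at 85 mm; at 0 it is above the pivot, leaning 5 degrees to the mouth side. Both ends are free: pinched end to end it turns in the grip as it swings
- keeper_pivot (a point): Middle of the keeper's hinge axis, which runs along the y axis of slots
- red_drum_center (a point): Centre of the red-brown sanding drum, on its axle: 44 mm in diameter, 70 mm long, on a steel axle 10 mm in diameter and 150 mm long overall; 0.25 to 0.5 kg. y is along the axle; both ends alike. An 18 mm collar at each face reaches 41 mm from the centre and fits between the cheeks with 5 mm to spare each side
- red_end_a (a point): Tip of the red-brown drum's axle, 75 mm from its centre along +y
- red_end_b (a point): Other tip of that axle, 75 mm from the centre along -y
- red_drum: The red-brown drum itself, the same point and axes as its centre point
- grey_drum_center (a point): Centre of the grey sanding drum, the same size, which stays in the rack
- rack: Plywood rack 250 x 140 mm; origin at the centre of its underside. Two places at x = +-55 mm, axles along its y, centres 60 mm above the table, in open notches 13 mm wide and 12 mm deep in two boards at y = +-52 mm (12 mm thick, top 67 mm above the table). Either drum can be in either place. Below the drums only a 14 mm base plate
- shell_a: Scallop shell, 68 mm across, 19 mm high; origin under its centre
- shell_b: Scallop shell, the same size; origin under its centre
- shell_c: Scallop shell, the same size; origin under its centre
- brush: Hand brush lying on the table
- oil_can: Blue can, 56 mm in diameter, 110 mm high; origin under its centre
- mug: Blue mug, 76 mm in diameter, 85 mm high; origin under its centre
Mind the look-alikes: they are no part of the job. There is more than one size of the red_drum; the job needs the middle-sized.

How it is judged (in metres and radians):
On the way, in this order (a step that is already met when the one before it is completed fails the run):
1. the keeper is swung wide open (past 1.3 rad) (value of joint keeper above 1.3 rad), for 0.2 s.
2. the red-brown drum is lifted clear of the rack, at least 30 mm (z of red_drum_center in the frame of rack above 0.09 m), for 0.1 s.
3. both axle ends lie home in the slots with the keeper still open (z of red_end_a in the frame of slots between -0.003 and 0.003 m and x of red_end_a in the frame of slots between -0.005 and 0.005 m and z of red_end_b in the frame of slots between -0.003 and 0.003 m and x of red_end_b in the frame of slots between -0.005 and 0.005 m and y of red_drum_center in the frame of slots between -0.009 and 0.009 m and value of joint keeper above 0.8 rad), for 0.3 s.
4. the keeper is shut over the axle (z of red_end_a in the frame of slots between -0.003 and 0.003 m and x of red_end_a in the frame of slots between -0.005 and 0.005 m and z of red_end_b in the frame of slots between -0.003 and 0.003 m and x of red_end_b in the frame of slots between -0.005 and 0.005 m and y of red_drum_center in the frame of slots between -0.009 and 0.009 m and value of joint keeper below 0.12 rad), for 0.2 s.
At the end, for the whole second after the job is handed in: Both ends of the red-brown drum's axle lie within 3 mm of the bottom of their slots, within 5 mm of the slots' middle, the drum centred between the cheeks within 9 mm and at rest; the keeper is shut (below 0.12 rad); the grey drum is within 15 mm of its place in the rack (all of step 4 and linear speed of red_drum below 0.02 m/s and distance of grey_drum_center from where it was at the start of the episode below 0.015 m); the robot touches nothing.
It fails at once if the dust nozzle is bumped (over 8 N) (contact force between nozzle and anything else above 8 N).
It fails at once if the grey drum or another bystander is shifted by more than 30 mm (distance of any of grey_drum_center, shell_a, shell_b, shell_c, brush, oil_can, mug from where it was at the start of the episode above 0.03 m).
It also fails if it takes over 72 s, if anything falls off the work surface, if the arm or the gripper's body presses on something with over 40 N, if the wrist force passes 120 N, or if a joint passes its speed limit or range.

ROBOT

A 6-joint arm with a two-finger parallel gripper is mounted at the origin on the work surface. World frame = base frame: x ahead of the robot, y to its left, z up, the work surface at z = 0. Lengths are in mm, angles in rad, forces in N, time in s.
With the tool pointing down it reaches from about 325 to 850 mm from the base axis. Payload 15.5 kg.
Tool frame: the origin (TCP) lies midway between the tips of the shut fingers; the grasp point (between the pads) lies tcp_to_grasp behind it (tcp_to_grasp is the distance from the TCP to the grasp point, in mm); z points along the fingers, y is the line along which they close (so a half turn about z gives the same grasp; the last joint's range is limited). The gripper opens to 91 mm and grips with 3 to 60 N. Pads are 32 mm wide; open, the fingers measure 118 mm over their backs; the gripper's body (76 mm by 178 mm) begins 60 mm behind the grasp point.
Start: joints at [1.171, 0.494, 1.345, -0, 1.302, -0.096], TCP at [186.963, 596.382, 213.915] pointing down, gripper open.
Joint ranges: [-2.91, 2.91], [-0.82, 2.16], [0.22, 2.67], [-1.22, 4.37], [0.12, 2.79], [-3.08, 3.08]. Speed limits (rad/s): [1.89, 1.89, 2.57, 3.01, 3.01, 3.01].

INTERFACE

Orientations are given as a unit quaternion [x, y, z, w].
In Python, from station import goto, move_straight, movej, command_gripper, pause, inverse_kinematics, read_camera, get_calibration, PlanningError, sign_off, look_for, outline_of, place_of, get_clock, get_joint_positions, get_qd, get_joint_efforts, get_tool_pos, get_ee_rot, get_ft_force, get_moment, get_finger_gap, get_gripper_force, tcp_to_grasp gives the robot as it stands. Calls block until the motion is done:
- goto(position, orientation): joint-space move of the TCP to a pose.
- move_straight(position, ori=None, velocity=150): straight line of the TCP; ori=None keeps the orientation; velocity is the mean speed in mm/s.
- movej(angles): joint-space move.
- command_gripper(opening, grip_force=None): finger opening in mm; grip_force is the grip in N (None keeps the last); returns when the fingers have stopped.
- pause(seconds).
- inverse_kinematics(position, orientation): joint angles nearest the present ones, or None.
- read_camera(name): name is "side" or "top" or "wrist"; returns (picture, depth): 400x640x3 uint8, red, green, blue; 400x640 float32, mm along the optical axis (not along the pixel's ray), 0 where there is no reading.
- get_calibration(name): a dict with "fx", "fy", "cx", "cy" (pixels), "rvec" (rotation vector, rad) and "tvec" (3), from world to camera coordinates, as OpenCV has them. Camera axes: x right, y down, z forward; pixel columns grow to the right and rows downward; lengths in mm; the calibration is good to about 2 mm. The wrist camera is an equidistant fisheye: a pixel r from the principal point sees the ray r / f radians off the axis. A picture is of the moment at which its call begins: read the wrist's pose just before it. get_calibration takes no time and is no camera call; for the wrist camera it gives the pose at the moment of the call.
A pose or a line that the arm cannot do raises PlanningError and nothing moves.
- sign_off(): hands the job in; it is judged then, once.
Trained networks look in the newest picture that a camera, given by its name, has taken for a name from the list of things; names that differ only in an ending like _2 or _b are one class to them, and where a whole thing is asked for, a point or a joint stands for the part that bears it (a point fixed in the world has none). Each returns a list of dicts, best first, with "confidence" (0 to 1); they miss things now and then, are a little off and sometimes report something else, mostly with a low value. They report only what shows in the picture. A call takes as long as a camera call. They do not tell look-alikes from the thing itself.
- look_for(thing, camera): "position" ([x, y, z] in mm, in the coordinates of the camera as it stood for that picture, good to about 4 mm: the middle of the surface that is visible of it).
- outline_of(thing, camera): "pixels" (400x640 bool, what is visible of it).
- place_of(thing, camera): "position" ([x, y, z] in mm, in the coordinates of the camera as it stood for that picture, good to about 4 mm: a listed point, or the origin of a listed thing).
Readings, each from a call of its own:
- get_clock(): time.
- get_joint_positions(): joint angles.
- get_qd(): joint speeds.
- get_joint_efforts(): joint torques, N m.
- get_tool_pos(): TCP position.
- get_ee_rot(): TCP orientation.
- get_ft_force(): force on the tool from outside, world axes, zero at the start.
- get_moment(): the same for the moment, N m.
- get_finger_gap(): finger opening in mm.
- get_gripper_force(): force on a finger pad.
Only numpy, scipy, OpenCV 4.12 (cv2) and the standard library are available. Lean on these libraries where they do the work, as an engineer would, in place of code of your own. Each camera call takes 0.05 s, during which the arm holds its last target. There are 200 camera calls.

## Working session

There is one attempt and no reset: what is moved stays moved. The work goes in short steps, each a Python script; the robot and the scene stay as the last script left them, time stands still between calls to the robot, and variables do not carry over. Pictures are saved under pics/ and viewed, at most 10 in all, crops included, and the job is handed in when it is done.

```bash
ls; mkdir -p pics; cat > h.py <<'E'
import numpy as np, cv2
from scipy.spatial.transform import Rotation as R
from station import *
def cal(n):
    c=get_calibration(n); return c, R.from_rotvec(np.ravel(c["rvec"])).as_matrix(), np.ravel(c["tvec"])
def toworld(n,p):
    c,r,t=cal(n); return (np.asarray(p)-t)@r   # R^T (p-t)
def cloud(n,depth):
    c,r,t=cal(n); v,u=np.indices(depth.shape)
    P=np.stack([(u-c["cx"])/c["fx"]*depth,(v-c["cy"])/c["fy"]*depth,depth],-1)
    return (P-t)@r
E
python3 - <<'E'
from h import *
for n in ("top","side"):
    im,d=read_camera(n); cv2.imwrite(f"pics/{n}0.png",im[:,:,::-1]); np.savez(f"{n}0.npz",im=im,d=d)
    c,r,t=cal(n); print(n,c["fx"],"pos",(-t@r).round())
    for th in ["slots","cradle","keeper_handle","keeper_pivot","red_drum_center","red_end_a","red_end_b","grey_drum_center","rack","nozzle","catch_l","oil_can","mug","brush","shell_a"]:
        for o in place_of(th,n)[:4]: print(th,round(o["confidence"],2),toworld(n,o["position"]).round(1))
print(tcp_to_grasp() if callable(tcp_to_grasp) else tcp_to_grasp, get_clock(), get_ee_rot())
E
```

```text
pics
top 422.51645113880994 pos [ 222.   30. 1288.]
slots 0.92 [ 599.5 -249.8  106.5]
keeper_handle 0.61 [ 608.8 -197.9  164.2]
keeper_handle 0.3 [ 3.803e+02  3.815e+02 -1.000e-01]
keeper_pivot 0.72 [ 608.5 -198.8  161.6]
red_drum_center 0.94 [197.6 362.7  29.3]
red_drum_center 0.91 [524.2 274.5  62.3]
red_drum_center 0.75 [359.6 241.3  15.2]
red_end_a 0.9 [179.7 267.5  28.3]
red_end_a 0.87 [222.6 462.6  27.3]
red_end_a 0.77 [503.  202.   57.1]
red_end_a 0.62 [551.5 345.5  60.4]
red_end_b 0.9 [179.7 267.5  28.3]
red_end_b 0.87 [222.6 462.6  27.3]
red_end_b 0.77 [503.  202.   57.1]
red_end_b 0.62 [551.5 345.5  60.4]
grey_drum_center 0.58 [634.7 240.   58.8]
rack 0.95 [579.  259.3   1. ]
oil_can 0.66 [635.8 242.8  60.2]
oil_can 0.65 [ 410.  -395.4   -1.9]
mug 0.88 [578.3 429.2   1.6]
brush 0.68 [463.4  14.   -5. ]
shell_a 0.62 [379.  380.4  -2.4]
shell_a 0.61 [ 408.6 -175.3   -4.6]
side 462.3916870894517 pos [  128. -1132.   828.]
cradle 0.61 [ 594.9 -250.6   -1.6]
cradle 0.23 [ 400.2 -173.6   -5. ]
cradle 0.18 [525.  271.9  53.5]
keeper_handle 0.69 [ 606.3 -205.4  158.7]
keeper_handle 0.68 [580.1 254.3   2.8]
red_drum_center 0.81 [198.5 367.4  29.1]
red_drum_center 0.62 [526.1 270.4  55. ]
red_drum_center 0.47 [356.3 247.4  15.1]
red_end_a 0.93 [176.8 269.7  29. ]
red_end_a 0.78 [219.9 463.6  29.8]
red_end_a 0.6 [545.  344.   60.6]
red_end_a 0.6 [501.3 203.3  60.8]
red_end_b 0.93 [176.8 269.7  29. ]
red_end_b 0.78 [219.9 463.6  29.8]
red_end_b 0.6 [545.  344.   60.6]
red_end_b 0.6 [501.3 203.3  60.8]
grey_drum_center 0.74 [625.7 240.6  60.2]
rack 0.78 [577.6 250.1   4.6]
mug 0.93 [ 5.756e+02  4.242e+02 -4.000e-01]
brush 0.96 [461.1   8.8  -2.4]
shell_a 0.64 [379.  376.   -1.7]
shell_a 0.53 [ 401.6 -176.3   -1.7]
18.8 1.6 [1.51353613e-01 9.88479683e-01 1.31627755e-05 2.02489661e-06]
```

View pics/top0.png

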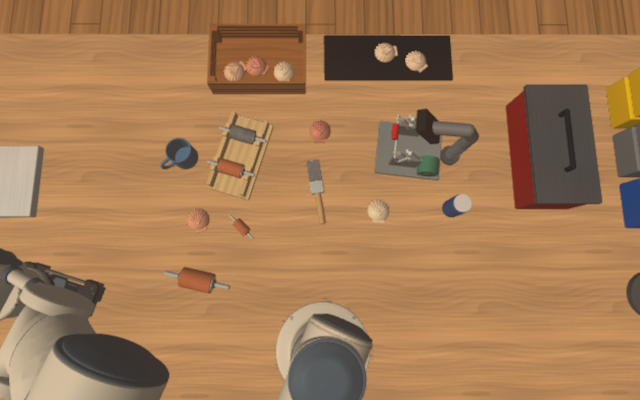

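View pics/side0.png

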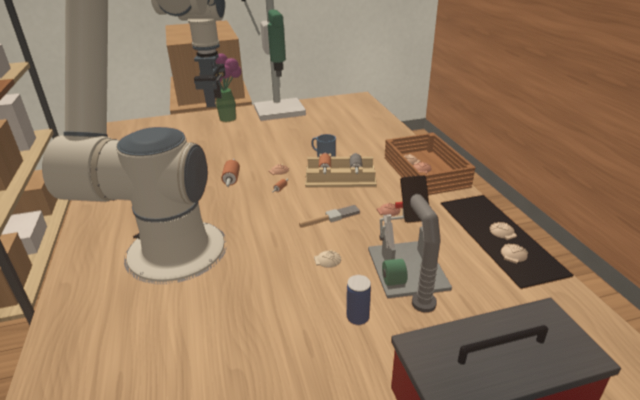

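Top view: middle red-brown drum in the rack at about (231,168), with larger and smaller look-alikes at (197,280) and (241,227). The sander is at about (410,150), its red handle at (395,131), the black nozzle at (428,122). The side view agrees. Next I'll look closer with the wrist camera.

```bash
cat >> h.py <<'E'
def wcloud(d):
    c,r,t=cal("wrist"); v,u=np.indices(d.shape)
    x=(u-c["cx"])/c["fx"]; y=(v-c["cy"])/c["fy"]; th=np.hypot(x,y); k=np.tan(np.minimum(th,1.5))/np.maximum(th,1e-9)
    return (np.stack([x*k*d,y*k*d,d],-1)-t)@r
def toolR(lean,yaw,close):
    # frame: axle a (about +X world, turned by yaw), left l; tool z = -(up leaned to left); close: 'a' along axle, 'p' perpendicular
    a=np.array([np.cos(yaw),np.sin(yaw),0]); l=np.array([-np.sin(yaw),np.cos(yaw),0]); U=np.array([0,0,1.])
    z=-(np.sin(lean)*l+np.cos(lean)*U)
    y=a if close=='a' else np.cross(z,a)
    return np.stack([np.cross(y,z),y,z],1)
def quat(M): return R.from_matrix(M).as_quat()
def best(P,M):
    "of the two half-turn-equivalent orientations, the one nearer in joints"
    out=[]
    for s in (1,-1):
        Q=quat(M*np.array([s,s,1])); q=inverse_kinematics(list(P),list(Q))
        if q is not None: out.append((np.abs(np.array(q)-get_joint_positions()).max(),list(Q),np.round(q,2)))
    return sorted(out,key=lambda o:o[0])
E
python3 - <<'E'
from h import *
c,r,t=cal("wrist"); M=R.from_quat(get_ee_rot()).as_matrix()
print("cam in tool",((-t@r)-get_tool_pos())@M, "axis",(r[2]@M).round(2), c["fx"])
for lean in (0.6,0.3):
  for cl in 'ap':
    for dist in (200,260):
        M=toolR(lean,0,cl); P=np.array([600,-225,130])-M[:,2]*dist
        print(lean,cl,dist,P.round(),[b[2] for b in best(P,M)])
# handle open/closed, drum pose
for nm,P,l,cl in [("hs",(608,-198,165),.61,'a'),("ho",(608,-115,58),.61,'a'),("d",(600,-250,105),.96,'p'),("dm",(600,-190,190),.96,'p')]:
    M=toolR(l,0,cl); print(nm,[b[2] for b in best(P,M)])
E
```

```text
cam in tool [ 7.52997299e+01 -3.50814680e-02 -1.70469017e+02] axis [-0.27 -0.    0.96] 309.70691628693146
0.6 a 200 [ 600. -112.  295.] [array([ 0.05,  0.45,  1.37, -0.61,  1.39,  0.18]), array([ 0.05,  0.45,  1.37, -0.61,  1.39, -2.96])]
0.6 a 260 [600. -78. 345.] [array([ 0.1 ,  0.42,  1.28, -0.6 ,  1.52,  0.16]), array([ 0.1 ,  0.42,  1.28, -0.6 ,  1.52, -2.99])]
0.6 p 200 [ 600. -112.  295.] [array([ 0.05,  0.45,  1.37, -0.61,  1.39, -1.39]), array([ 0.05,  0.45,  1.37, -0.61,  1.39,  1.75])]
0.6 p 260 [600. -78. 345.] [array([ 0.1 ,  0.42,  1.28, -0.6 ,  1.52, -1.42]), array([ 0.1 ,  0.42,  1.28, -0.6 ,  1.52,  1.73])]
0.3 a 200 [ 600. -166.  321.] [array([-0.2 ,  0.39,  1.27, -0.3 ,  1.43, -0.17]), array([-0.2 ,  0.39,  1.27, -0.3 ,  1.43,  2.97])]
0.3 a 260 [ 600. -148.  378.] [array([-0.17,  0.36,  1.17, -0.3 ,  1.56, -0.18]), array([-0.17,  0.36,  1.17, -0.3 ,  1.56,  2.96])]
0.3 p 200 [ 600. -166.  321.] [array([-0.2 ,  0.39,  1.27, -0.3 ,  1.43,  1.4 ]), array([-0.2 ,  0.39,  1.27, -0.3 ,  1.43, -1.74])]
0.3 p 260 [ 600. -148.  378.] [array([-0.17,  0.36,  1.17, -0.3 ,  1.56,  1.39]), array([-0.17,  0.36,  1.17, -0.3 ,  1.56, -1.75])]
hs [array([-0.09,  0.59,  1.51, -0.7 ,  1.09,  0.26]), array([-0.09,  0.59,  1.51, -0.7 ,  1.09, -2.88])]
ho [array([ 0.04,  0.75,  1.56, -0.74,  1.01,  0.51]), array([ 0.04,  0.75,  1.56, -0.74,  1.01, -2.63])]
d [array([-0.03,  0.8 ,  1.61, -1.15,  1.11, -0.84]), array([-0.03,  0.8 ,  1.61, -1.15,  1.11,  2.3 ])]
dm [array([ 0.07,  0.68,  1.55, -1.04,  1.26, -0.98]), array([ 0.07,  0.68,  1.55, -1.04,  1.26,  2.17])]
```

```bash
python3 - <<'E'
from h import *
M=toolR(.6,0,'a'); P=np.array([600,-225,130])-M[:,2]*220
goto(list(P),list(quat(M)))
print(get_joint_positions(),get_clock())
im,d=read_camera("wrist"); cv2.imwrite("pics/w1.png",im[:,:,::-1])
W=wcloud(d); np.savez("w1.npz",im=im,d=d,W=W)
for th in ["slots","cradle","keeper_handle","keeper_pivot","catch_l","nozzle"]:
    for o in place_of(th,"wrist")[:2]: print(th,round(o["confidence"],2),toworld("wrist",o["position"]).round(1))
E
```

```text
[ 0.06527159  0.43804128  1.33990779 -0.60463624  1.43618787  0.17028036] 4.4417
cradle 0.77 [ 6.044e+02 -2.524e+02  4.000e-01]
keeper_handle 0.57 [ 608.3 -204.9  162. ]
catch_l 0.35 [ 653.4 -260.6  117. ]
```

View pics/w1.png

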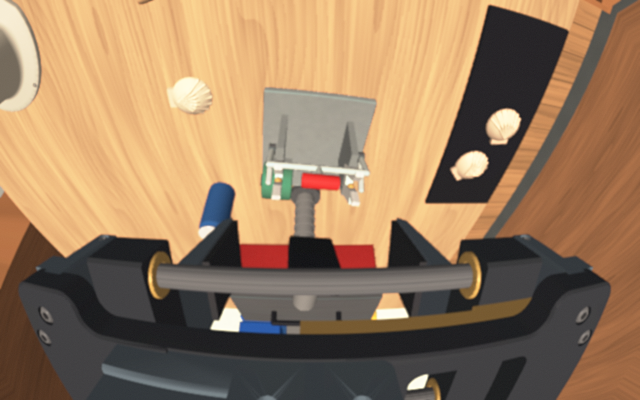

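The wrist picture shows the red handle at (320,182), the crossbar at row 168 and the base plate's mouth-side edge from (265,89) to (375,99). The cheeks are at x≈280 and 350, the nozzle at (310,250) between the fingers. Next I fit these in the depth cloud.

```bash
python3 - <<'E'
from h import *
f=np.load("w1.npz"); im,W=f["im"].astype(int),f["W"]; ok=f["d"]>0
v,u=np.indices(ok.shape); roi=ok&(u>225)&(u<400)&(v>70)&(v<220)
red=roi&(im[...,0]>150)&(im[...,1]<70)&(v>165)&(v<200)
p=W[red]; print("handle n",len(p),"med",np.median(p,0).round(1),"lo",np.percentile(p,2,axis=0).round(1),"hi",np.percentile(p,98,axis=0).round(1))
xy=p[:,:2]-p[:,:2].mean(0); w=np.linalg.svd(xy-0,full_matrices=False)[2][0]; print("dir",w, np.ptp(xy@w))
pl=roi&(W[...,2]>8)&(W[...,2]<20)&(abs(im[...,0]-im[...,2])<25)
q=W[pl]; print("plate z",np.median(q[:,2]),len(q)); r=cv2.minAreaRect(q[:,:2].astype(np.float32)); print("rect",r)
# plate near edge: max y per x bin
xs=np.arange(520,690,8); e=[(x,q[abs(q[:,0]-x)<4,1].max()) for x in xs if (abs(q[:,0]-x)<4).sum()>3]; e=np.array(e); print(e.round(0).tolist())
k=np.polyfit(e[2:-2,0],e[2:-2,1],1); print("edge slope",k, "x-range",np.percentile(q[:,0],[1,99]))
# cheeks: vertical grey things z 40-140, histogram in x
c=W[roi&(W[...,2]>30)&(W[...,2]<150)&(abs(im[...,0]-im[...,2])<25)]
h,b=np.histogram(c[:,0],bins=np.arange(520,700,4)); print(list(zip(b[:-1].astype(int),h)))
# top cam
g=np.load("top0.npz"); T=cloud("top",g["d"]); im=g["im"].astype(int)
v,u=np.indices(g["d"].shape); roi=(u>370)&(u<450)&(v>115)&(v<185)
red=roi&(im[...,0]>140)&(im[...,1]<70)
print("top handle",len(T[red]),np.median(T[red],0).round(1),np.ptp(T[red],0))
pl=roi&(T[...,2]>9)&(T[...,2]<20); q=T[pl]; print("top plate",cv2.minAreaRect(q[:,:2].astype(np.float32)))
E
```

```text
handle n 379 med [ 607.9 -197.2  166.4] lo [ 588.5 -206.6  159.2] hi [ 628.7 -192.   171. ]
dir [ 0.09055668 -0.9958913 ] 199.82275708348106
plate z 14.03027729452821 6561
rect ((569.2095947265625, -290.7703552246094), (248.91500854492188, 224.99266052246094), 80.58245086669922)
[[520.0, -215.0], [528.0, -166.0], [536.0, -166.0], [544.0, -167.0], [552.0, -168.0], [560.0, -169.0], [568.0, -170.0], [576.0, -171.0], [584.0, -171.0], [592.0, -172.0], [600.0, -174.0], [608.0, -175.0], [616.0, -176.0], [624.0, -176.0], [632.0, -178.0], [640.0, -178.0], [648.0, -179.0], [656.0, -180.0], [664.0, -182.0], [672.0, -182.0], [680.0, -184.0], [688.0, -184.0]]
edge slope [  -0.12057629 -101.25804696] x-range [520.34122812 686.67282519]
[(np.int64(520), np.int64(79)), (np.int64(524), np.int64(29)), (np.int64(528), np.int64(30)), (np.int64(532), np.int64(38)), (np.int64(536), np.int64(42)), (np.int64(540), np.int64(91)), (np.int64(544), np.int64(122)), (np.int64(548), np.int64(120)), (np.int64(552), np.int64(239)), (np.int64(556), np.int64(213)), (np.int64(560), np.int64(94)), (np.int64(564), np.int
[... 485 characters left out ...]
28), np.int64(17)), (np.int64(632), np.int64(15)), (np.int64(636), np.int64(16)), (np.int64(640), np.int64(54)), (np.int64(644), np.int64(176)), (np.int64(648), np.int64(223)), (np.int64(652), np.int64(149)), (np.int64(656), np.int64(132)), (np.int64(660), np.int64(76)), (np.int64(664), np.int64(97)), (np.int64(668), np.int64(24)), (np.int64(672), np.int64(0)), (np.int64(676), np.int64(0)), (np.int64(680), np.int64(0)), (np.int64(684), np.int64(0)), (np.int64(688), np.int64(0)), (np.int64(692), np.int64(0))]
top handle 73 [ 604.7 -197.5  168.4] [40.34825008 15.42236125 13.98153106]
top plate ((595.4612426757812, -285.3634033203125), (231.4033966064453, 169.92031860351562), 82.49820709228516)
```

```bash
python3 - <<'E'
from h import *
yaw=-0.120; O=np.array([600,-251,105.])
a=np.array([np.cos(yaw),np.sin(yaw),0]); l=np.array([-np.sin(yaw),np.cos(yaw),0])
def pts(W,im,roi):
    D=W-O; return D@a,D@l,D[...,2]
f=np.load("w1.npz"); im,W=f["im"].astype(int),f["W"]; v,u=np.indices(f["d"].shape)
A,L,Z=pts(W,im,0); roi=(f["d"]>0)&(u>225)&(u<400)&(v>70)&(v<215)
red=roi&(im[...,0]>150)&(im[...,1]<70)&(v>165)&(v<200)&(Z>40)&(Z<80)
for n,x in zip("alz",(A,L,Z)): print(n,np.percentile(x[red],[1,5,25,50,75,95,99]).round(1))
def res(q): return np.hypot(L[red]-q[0],Z[red]-q[1])-9
from scipy.optimize import least_squares
s=least_squares(res,[50,55],loss='soft_l1'); print("cyl",s.x,np.abs(s.fun).mean())
pl=roi&(abs(Z+91)<5)&(abs(A)<130)&(abs(im[...,0]-im[...,2])<25)
print("plate a range where l>60:",np.percentile(A[pl&(L>50)],[0.5,99.5]),"l max",np.percentile(L[pl],99))
ch=roi&(Z>-75)&(Z<50)&(abs(A)<75)&(L<75)
h,b=np.histogram(A[ch&(L>-30)],bins=np.arange(-76,77,2)); print("cheek a:",dict(zip(b[:-1].astype(int).tolist(),h.tolist())))
# canvas 4px/mm, profiles of +y and -y cheeks
cv=np.zeros((600,800,3),np.uint8)
for k,(sgn,x0) in enumerate(((1,0),(-1,400))):
    m=roi&(abs(A*sgn-53)<12)&(Z>-95)&(Z<100)&(abs(L+10)<90)
    for li,zi,c in zip(L[m],Z[m],im[m]):
        cv2.circle(cv,(int(x0+200-li*2.2),int(300-zi*2.8)),1,tuple(int(x) for x in c[::-1]),-1)
    for zz in range(-80,81,20): cv2.putText(cv,str(zz),(x0,int(300-zz*2.8)),0,.35,(0,255,255))
    for ll in range(-60,61,20): cv2.putText(cv,str(ll),(int(x0+195-ll*2.2),590),0,.35,(0,255,255))
    s,c=np.sin(np.radians(35)),np.cos(np.radians(35))
    for xx in (-7,7):
        p=[(x0+200-(z*s-xx*c)*2.2,300-(z*c+xx*s)*2.8) for z in (-5,34)]
        cv2.line(cv,*[tuple(int(q) for q in w) for w in p],(0,255,0),1)
cv2.imwrite("pics/prof.png",cv)
E
```

```text
a [-18.5 -17.2  -8.5   1.9  13.1  21.2  23.2]
l [43.6 47.1 50.7 55.8 56.9 57.8 58.2]
z [53.9 55.1 58.4 61.5 64.8 65.8 66.1]
cyl [48.38951749 56.40662016] 0.5318898365468601
plate a range where l>60: [-79.29302668  83.7723845 ] l max 76.11048720908805
cheek a: {-76: 0, -74: 0, -72: 0, -70: 0, -68: 0, -66: 20, -64: 61, -62: 60, -60: 65, -58: 59, -56: 15, -54: 93, -52: 106, -50: 112, -48: 109, -46: 121, -44: 37, -42: 9, -40: 9, -38: 12, -36: 9, -34: 14, -32: 11, -30: 9, -28: 12, -26: 7, -24: 11, -22: 10, -20: 8, -18: 12, -16: 8, -14: 12, -12: 9, -10: 9, -8: 11, -6: 7, -4: 12, -2: 16, 0: 13, 2: 14, 4: 9, 6: 12, 8: 7, 10: 11, 12: 9, 14: 9, 16: 12, 18: 8, 20: 11, 22: 8, 24: 11, 26: 8, 28: 10, 30: 10, 32: 8, 34: 13, 36: 10, 38: 12, 40: 8, 42: 10, 44: 9, 46: 215, 48: 353, 50: 124, 52: 99, 54: 105, 56: 85, 58: 19, 60: 48, 62: 73, 64: 54, 66: 53, 68: 10, 70: 3, 72: 0, 74: 0}
```

View pics/prof.png

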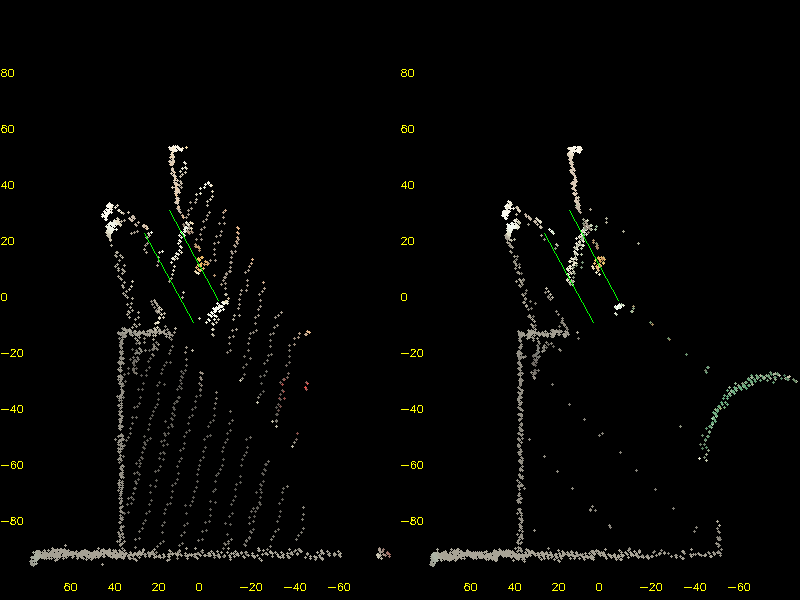

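The profile shows both slots, with the brass catches at about (l 0, z 12) and the flares. My assumed slot origin needs about +1.5 mm along the axle and −2.5 mm to the left. Handle axis is at l = 48.4, z = 56.4, which puts the pivot at (41, −28). Now I open the keeper.

```bash
cat >> h.py <<'E'
YAW=-0.120; O=np.array([600,-251,105.]); A_=np.array([np.cos(YAW),np.sin(YAW),0]); L_=np.array([-np.sin(YAW),np.cos(YAW),0]); U_=np.array([0,0,1.])
def fr(a,l,u): return O+a*A_+l*L_+u*U_
LEAN=np.radians(35)
def slot(x,y,z): # slots frame -> world, (a,l) offset 1.5,-2.5
    return fr(1.5+y,-2.5+z*np.sin(LEAN)-x*np.cos(LEAN),z*np.cos(LEAN)+x*np.sin(LEAN))
def toslot(P):
    D=np.asarray(P)-slot(0,0,0); l=D@L_; return np.array([-l*np.cos(LEAN)+D[2]*np.sin(LEAN),D@A_,l*np.sin(LEAN)+D[2]*np.cos(LEAN)])
PIV=(41.,-28.3)
def handle(q): t=np.radians(5)+q; return fr(2,PIV[0]+85*np.sin(t),PIV[1]+85*np.cos(t))
G=18.8
E
python3 - <<'E'
from h import *
M=toolR(.61,YAW,'a'); z=M[:,2]; Q=list(quat(M))
tcp=lambda q,back=0: list(handle(q)+z*(G-back))
for q in np.linspace(0,1.72,8): assert inverse_kinematics(tcp(q),Q) is not None
command_gripper(64)
goto(tcp(0,90),Q); move_straight(tcp(0),Q,120); print("F",np.round(get_ft_force(),1))
command_gripper(30,15); print("gap",get_finger_gap(),get_gripper_force(),"F",np.round(get_ft_force(),1))
for q in np.linspace(0.15,1.72,13):
    move_straight(tcp(q),Q,90); print(round(q,2),np.round(get_ft_force(),1),round(get_finger_gap(),1))
print(get_clock())
im,d=read_camera("side"); cv2.imwrite("pics/s1.png",cv2.resize(im[150:330,330:480,::-1],(500,600))); np.savez("s1.npz",im=im,d=d)
E
```

```text
F [ 0.2 -0.4  0.5]
gap 43.76451235822321 15.000592768192291 F [-6.3  4.1  6.7]
0.15 [-5.4  1.  -4.3] 43.8
0.28 [-4.7 -1.5 -7.7] 43.9
0.41 [-5.  -5.6 -9.8] 44.0
0.54 [-4.7 -7.2 -9.2] 44.1
0.67 [-3.3 -8.7 -8.2] 43.6
0.8 [-3.6 -9.1 -7.7] 43.8
0.94 [ -5.1 -10.7  -6.2] 43.7
1.07 [ -4.9 -11.6  -4.6] 43.9
1.2 [ -4.6 -11.4  -4.2] 43.8
1.33 [ -6.3 -10.3  -1.8] 43.9
1.46 [-5.7 -9.6 -1. ] 43.4
1.59 [-5.3 -7.3  0.9] 43.8
1.72 [-6.1 -5.2 -0.9] 43.7
10.85
```

View pics/s1.png

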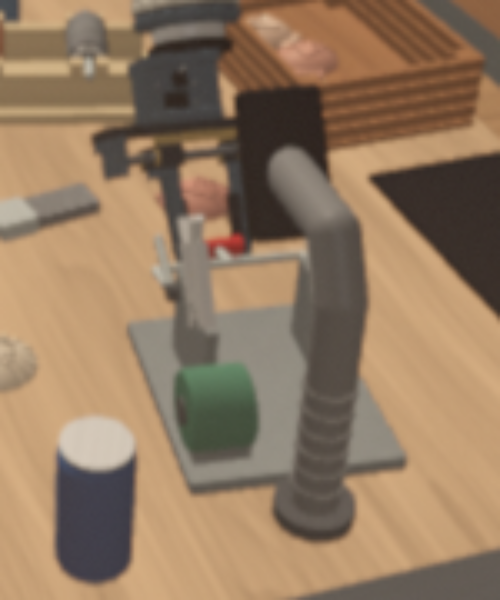

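The keeper's red handle is now low on the mouth side at about (225,243), still in the grip. I'll release it, back off, and check it and the rack from the wrist camera.

```bash
python3 - <<'E'
from h import *
M=toolR(.61,YAW,'a'); z=M[:,2]; Q=list(quat(M))
command_gripper(64); move_straight(list(np.array(get_tool_pos())-z*100),Q,200)
im,d=read_camera("wrist"); W=wcloud(d); np.savez("w2.npz",im=im,d=d,W=W)
D=W-O; red=(d>0)&(im[...,0]>150)&(im[...,1]<70)&(abs(D@A_)<40)&(abs(D@L_-120)<40)&(abs(D[...,2]+45)<40)
print("handle seen",red.sum(),(D@A_)[red].min().round(),(D@A_)[red].max().round(),np.median((D@L_)[red]).round(1),np.median(D[...,2][red]).round(1),"exp",PIV[0]+85*np.sin(1.807),PIV[1]+85*np.cos(1.807))
# rack look
yr=np.arctan2(143,48); a=np.array([np.cos(yr),np.sin(yr),0])
zt=np.array([0,0,-1.]); y=np.cross(a,zt)
M=np.stack([np.cross(y,zt),y,zt],1)
P=np.array([527,273,300.]); b=best(P,M); print([q[2] for q in b])
# prefer q6 such that the later slot pose is reachable: list both at slot pose
Ms=toolR(.96,YAW,'p'); print("slot", [(q[2]) for q in best(slot(0,0,20),Ms)])
goto(list(P),b[0][1]); command_gripper(91)
im,d=read_camera("wrist"); cv2.imwrite("pics/w3.png",im[:,:,::-1]); W=wcloud(d); np.savez("w3.npz",im=im,d=d,W=W)
for th in ["red_drum_center","red_end_a","grey_drum_center","rack"]:
    for o in place_of(th,"wrist")[:3]: print(th,round(o["confidence"],2),toworld("wrist",o["position"]).round(1))
print(get_joint_positions().round(2) if hasattr(get_joint_positions(),'round') else get_joint_positions(),get_clock())
E
```

```text
handle seen 823 -19.0 22.0 110.9 -41.7 exp 123.63983645290419 -48.191139510778385
[array([ 0.38,  0.38,  1.3 , -0.  ,  1.46,  0.7 ]), array([ 0.38,  0.38,  1.3 , -0.  ,  1.46, -2.44])]
slot [array([-0.02,  0.81,  1.5 , -1.04,  1.24, -0.89]), array([-0.02,  0.81,  1.5 , -1.04,  1.24,  2.25])]
red_drum_center 0.75 [206.6 368.5  27.3]
red_drum_center 0.65 [359.4 240.4  12.8]
red_drum_center 0.59 [529.4 273.9  58.5]
red_end_a 0.98 [550.3 342.5  57.2]
red_end_a 0.92 [507.5 200.1  55.8]
red_end_a 0.85 [396.2 279.4  12.8]
grey_drum_center 0.8 [635.2 238.5  57.1]
rack 0.62 [579.7 252.5  -0.8]
[ 0.38  0.38  1.3  -0.    1.46  0.7 ] 14.4417
```

View pics/w3.png

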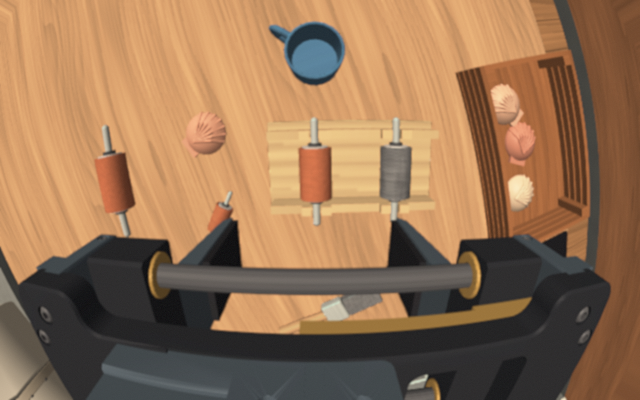

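The wrist picture shows the red-brown drum of the rack at (315,172), axle from (314,118) to (316,222), the grey one at (395,172). Next I fit the drum axle, and recheck the handle and the pivot.

```bash
python3 - <<'E'
from h import *
from scipy.optimize import least_squares
f=np.load("w2.npz"); im,W=f["im"].astype(int),f["W"]; D=W-O; A,L,Z=D@A_,D@L_,D[...,2]
red=(f["d"]>0)&(im[...,0]>150)&(im[...,1]<70)&(abs(A)<40)&(abs(L-120)<40)&(abs(Z+45)<40)
print(np.percentile(L[red],[2,25,50,75,98]).round(1),np.percentile(Z[red],[2,25,50,75,98]).round(1))
s=least_squares(lambda q:np.hypot(L[red]-q[0],Z[red]-q[1])-9,[110,-50],loss='soft_l1'); print("cyl",s.x,np.abs(s.fun).mean())
b=s.x; a=np.array([48.4,56.4])
# pivot from a (angle 5deg) alone & from b with both at 85
s2=least_squares(lambda p:np.r_[np.hypot(*(a-p))-85,np.hypot(*(b-p))-85,0.2*(np.arctan2(a[0]-p[0],a[1]-p[1])-np.radians(5))*85],[41,-28]); print("pivot",s2.x,s2.fun,"angle",np.arctan2(*(b-s2.x))-np.radians(5))
g=np.load("w3.npz"); im=g["im"].astype(int); W=g["W"]
m=(g["d"]>0)&(im[...,0]>140)&(im[...,1]<120)&(im[...,0]-im[...,2]>70)&(W[...,2]>55)&(W[...,2]<95)&(np.hypot(W[...,0]-527,W[...,1]-273)<60)
p=W[m]; print(len(p),p.mean(0))
yr=np.arctan2(143,48)
def fit(v):
    ax=np.array([np.cos(v[2]),np.sin(v[2])]); n=np.array([-ax[1],ax[0]])
    return np.hypot((p[:,:2]-v[:2])@n,p[:,2]-v[3])-22
s=least_squares(fit,[527,273,yr,60],loss='soft_l1'); print("drum",s.x,np.abs(s.fun).mean())
ax=np.array([np.cos(s.x[2]),np.sin(s.x[2])]); t=(p[:,:2]-s.x[:2])@ax; print("t ends",np.percentile(t,[1,99])); c=s.x[:2]+ax*np.percentile(t,[1,99]).mean(); print("centre",c)
ends=np.array([[550.3,342.5],[507.5,200.1]]); print(ends.mean(0),np.arctan2(*(ends[0]-ends[1])[::-1]))
E
```

```text
[103.  107.8 110.9 112.2 113.2] [-49.6 -45.2 -41.7 -39.2 -37.7]
cyl [103.6445723 -47.0056541] 0.4706332188421334
pivot [ 22.4446968 -24.5726012] [ 0.03081741 -0.7583141   3.78981197] angle 1.7530759803025049
1433 [527.50699272 272.45570878  78.20249417]
drum [527.59266402 265.65461253   1.27937047  59.41554642] 0.5660624034577352
t ends [-27.86058717  39.75144784]
centre [529.30089465 271.34935484]
[528.9 271.3] 1.278824201262416
```

The handle is fully open (about 1.75 rad). The keeper had started near 0.23 rad, so the corrected pivot is (22, −24.6). Drum centre is (529, 271, 60) with the axle at 1.279 rad. Now I pick it.

```bash
sed -i 's/^PIV=.*/PIV=(21.8,-24.7)/; s/return fr(2,PIV/return fr(1,PIV/' h.py; cat >> h.py <<'E'
PSI=np.radians(53); GO=11   # tool lean at the slots; grasp point GO above the axle
MS=toolR(PSI,YAW,'p')
def dtcp(x,y,z): return list(slot(x,y,z)+MS[:,2]*(G-GO))
E
python3 - <<'E'
from h import *
yr=1.279; a=np.array([np.cos(yr),np.sin(yr),0]); zt=np.array([0,0,-1.]); y=np.cross(a,zt); M=np.stack([np.cross(y,zt),y,zt],1)
C=np.array([529.1,271.3,59.7+GO-G])
Q=best(C,M)[0][1]
command_gripper(72)
goto(list(C+[0,0,80]),Q); move_straight(list(C),Q,120); print("F",np.round(get_ft_force(),1))
command_gripper(35,35); print("gap",get_finger_gap(),get_gripper_force(),np.round(get_ft_force(),1))
move_straight(list(C+[0,0,140]),Q,180); print("gap",get_finger_gap(),"F lifted",np.round(get_ft_force(),1))
P=dtcp(-50,0,120); b=best(P,MS); print([q[2] for q in b]); Qs=b[0][1]
for p in [(0,0,75),(0,0,40),(0,0,0)]: print(p, [q[2] for q in best(dtcp(*p),MS)][:1])
goto(P,Qs); print(get_clock(),get_joint_positions())
E
```

```text
F [ 0.7 -0.6  0.4]
gap 43.35266390537382 35.000039935112 [-1.1 -1.1  4.2]
gap 43.1956251109449 F lifted [-0.3 -0.4 -2.7]
[array([ 0.11,  0.75,  1.42, -0.92,  1.38,  2.18]), array([ 0.11,  0.75,  1.42, -0.92,  1.38, -0.97])]
(0, 0, 75) [array([ 0.  ,  0.74,  1.47, -0.97,  1.29,  2.16])]
(0, 0, 40) [array([-0.03,  0.77,  1.5 , -1.  ,  1.23,  2.2 ])]
(0, 0, 0) [array([-0.06,  0.82,  1.52, -1.04,  1.18, -0.89])]
19.4833 [ 0.10647597  0.74543136  1.41971911 -0.91416078  1.38056282  2.17523849]
```

```bash
python3 - <<'E'
from h import *
Q=list(get_ee_rot())
move_straight(dtcp(0,0,78),Q,120); print("F",np.round(get_ft_force(),1))
im,d=read_camera("wrist"); W=wcloud(d); np.savez("w4.npz",im=im,d=d,W=W)
it,dt=read_camera("top"); isd,ds=read_camera("side")
T=cloud("top",dt); np.savez("t4.npz",im=it,d=dt,W=T)
cv2.imwrite("pics/w4.png",np.hstack([cv2.resize(im[60:260,160:500,::-1],(510,300)),cv2.resize(it[90:210,360:470,::-1],(275,300))]))
for n in ("top","side","wrist"):
    for th in ["red_end_a","red_drum_center"]:
        for o in place_of(th,n)[:5]:
            p=toworld(n,o["position"]); 
            if p[1]<-100: print(n,th,round(o["confidence"],2),p.round(1),toslot(p).round(1))
E
```

```text
F [-0.2  0.5 -2.2]
top red_end_a 0.82 [ 528.1 -198.   165.6] [ -3.3 -79.3  76.3]
top red_drum_center 0.51 [ 605.1 -206.   173.8] [ 0.3 -1.9 83.7]
side red_end_a 0.83 [ 529.2 -196.5  171.1] [ -1.6 -78.3  81.7]
side red_drum_center 0.49 [ 606.5 -208.2  163.3] [-4.1 -0.2 74. ]
side red_drum_center 0.45 [ 402.3 -174.8   -1.4] [-105.6 -206.9  -55.9]
wrist red_end_a 0.91 [ 681.  -215.4  163.3] [-5.5 74.6 75. ]
wrist red_drum_center 0.75 [ 608.2 -205.5  167.1] [-4.3  1.2 78.8]
```

View pics/w4.png

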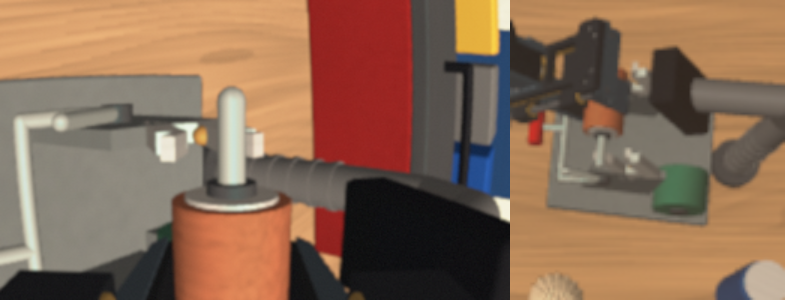

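```bash
python3 - <<'E'
from h import *
f=np.load("w4.npz"); W=f["W"]; d=f["d"]; im=f["im"].astype(int)
D=W-slot(0,0,0); l=D@L_; y=D@A_; x=-l*np.cos(LEAN)+D[...,2]*np.sin(LEAN); z=l*np.sin(LEAN)+D[...,2]*np.cos(LEAN)
ok=(d>0)
ax=ok&(abs(x)<25)&(z>62)&(z<95)&(y>50)&(y<80)
print("axle n",ax.sum(),"x",np.percentile(x[ax],[3,25,50,75,97]).round(1),"z",np.percentile(z[ax],[3,50,97]).round(1),"y",np.percentile(y[ax],[2,99]).round(1))
from scipy.optimize import least_squares
s=least_squares(lambda q:np.hypot(x[ax]-q[0],z[ax]-q[1])-5,[0,78],loss='soft_l1'); print("axle centre x,z",s.x,np.abs(s.fun).mean())
s=least_squares(lambda q:np.hypot(x[m]-q[0],z[m]-q[1])-22,[0,78],loss='soft_l1') if (m:=ok&(abs(x)<30)&(z>55)&(z<105)&(y>-20)&(y<30)).sum()>50 else None
if s: print("drum centre",s.x,np.abs(s.fun).mean(),m.sum())
ch=ok&(abs(y-51)<8)&(z>-8)&(z<56)&(abs(x)<40)
for z0 in range(-6,56,4):
    k=ch&(abs(z-z0)<2); h,_=np.histogram(x[k],bins=np.arange(-40,41,4)); print(z0,h.tolist())
print("cheek y",np.histogram(y[ok&(z>0)&(z<56)&(abs(x)<40)],bins=np.arange(38,72,2)))
E
```

```text
axle n 913 x [-5.4 -3.9 -1.9  0.3  3.2] z [78.3 82.1 83.6] y [50.5 75.8]
axle centre x,z [-0.44405433 77.91395077] 0.4889441213378758
drum centre [-0.26874216 77.79568042] 1.2778675079318444 5520
-6 [5, 0, 0, 0, 0, 0, 5, 8, 5, 18, 40, 30, 1, 0, 0, 0, 0, 0, 0, 0]
-2 [4, 7, 5, 6, 18, 0, 0, 0, 0, 0, 0, 2, 5, 3, 2, 0, 0, 0, 0, 0]
2 [0, 0, 0, 47, 54, 7, 6, 3, 0, 0, 0, 1, 0, 2, 0, 0, 0, 0, 0, 0]
6 [5, 23, 66, 19, 7, 0, 0, 7, 4, 0, 4, 1, 0, 0, 0, 0, 0, 0, 0, 0]
10 [54, 55, 4, 0, 13, 2, 0, 0, 0, 0, 26, 30, 7, 3, 0, 0, 0, 0, 0, 0]
14 [24, 0, 0, 0, 6, 4, 5, 6, 0, 0, 6, 51, 8, 0, 0, 0, 0, 0, 0, 0]
18 [0, 0, 0, 0, 9, 1, 0, 0, 1, 0, 0, 14, 5, 0, 0, 0, 0, 0, 0, 0]
22 [0, 0, 0, 0, 12, 8, 6, 4, 1, 0, 0, 18, 7, 0, 0, 0, 1, 0, 0, 0]
26 [0, 0, 0, 0, 11, 6, 0, 2, 2, 0, 0, 19, 9, 0, 0, 0, 2, 0, 0, 0]
30 [0, 0, 0, 0, 12, 11, 4, 3, 0, 0, 0, 17, 5, 0, 0, 0, 0, 0, 0, 0]
34 [0, 0, 0, 0, 11, 41, 4, 3, 18, 0, 0, 0, 0, 0, 0, 9, 5, 0, 0, 0]
38 [0, 0, 0, 0, 0, 0, 7, 19, 1, 0, 0, 0, 0, 0, 0, 0, 0, 0, 0, 0]
42 [0, 0, 0, 0, 0, 0, 0, 37, 0, 0, 0, 0, 0, 0, 0, 0, 0, 0, 0, 0]
46 [0, 0, 0, 0, 0, 8, 28, 9, 0, 0, 0, 0, 0, 2, 1, 0, 0, 0, 0, 0]
50 [0, 0, 0, 0, 37, 71, 25, 0, 0, 0, 0, 0, 0, 36, 41, 46, 0, 0, 0, 0]
54 [0, 0, 0, 0, 1, 51, 11, 0, 0, 0, 0, 0, 0, 2, 71, 2, 0, 0, 0, 0]
cheek y (array([  0,   0,   0,   0, 162, 229, 226, 229, 250, 251,  14,  38,  38,
        33,  42,   2]), array([38, 40, 42, 44, 46, 48, 50, 52, 54, 56, 58, 60, 62, 64, 66, 68, 70]))
```

Measured in one picture, the held axle sits at x = −0.4 and the slots are centred at about −0.7, so they line up. Inserting with force monitoring.

```bash
python3 - <<'E'
from h import *
Q=list(get_ee_rot()); ex=slot(1,0,0)-slot(0,0,0); ez=slot(0,0,1)-slot(0,0,0)
F=lambda: np.array([np.dot(get_ft_force(),e) for e in (ex,A_,ez)]).round(1)
f0=F(); print("free",f0)
for z in list(range(70,20,-8))+[19,17,15,13,11,9,7,5,3,1,0,-1]:
    move_straight(dtcp(-.5,.5,z),Q,60 if z>20 else 30); f=F()-f0
    print(z,f,toslot(np.array(get_tool_pos())-MS[:,2]*(G-GO)).round(1),round(get_finger_gap(),1))
    if abs(f).max()>(18 if z>12 else 22): print("stop"); break
print(get_clock())
E
```

```text
free [-0.7 -0.2 -1.6]
70 [-0.6 -0.2 -0.2] [-0.6  0.2 69.4] 43.4
62 [-1.9 -0.6 -0.9] [-0.5  0.2 61.5] 43.8
54 [-0.7  0.2 -0.9] [-0.5  0.2 53.5] 43.6
46 [-0.2 -0.2  0.9] [-0.5  0.3 45.6] 43.3
38 [-1.2  0.4 -0.3] [-0.5  0.3 37.5] 42.9
30 [-1.4  0.8 -0.3] [-0.5  0.3 29.6] 43.5
22 [-0.9 -0.8 -0.5] [-0.5  0.2 21.5] 43.6
19 [-0.5  0.  -0.3] [-0.5  0.4 18.9] 43.2
17 [-0.3  0.6 -0.4] [-0.5  0.4 16.9] 43.4
15 [-1.7  0.6  0.8] [-0.6  0.6 15. ] 43.3
13 [-5.6  1.4 -0.5] [-0.9  0.6 12.9] 43.6
11 [-6.4  1.8 -2.1] [-0.9  0.4 10.8] 43.3
9 [-6.8  1.6 -1.7] [-0.7  0.4  8.8] 43.5
7 [-5.6  1.1 -4.3] [-0.6  0.3  6.8] 43.3
5 [-6.4  1.4 -6. ] [-0.6  0.4  4.7] 43.8
3 [-5.5  2.4 -8.9] [-0.5  0.4  2.7] 43.5
1 [-1.4  0.5 -1.4] [0.  0.4 1.2] 43.2
0 [-1.8  0.5 -0.9] [-0.3  0.5  0.1] 43.6
-1 [-1.4  0.   6.2] [-0.4  0.6 -0.6] 43.7
25.6083
```

```bash
python3 - <<'E'
from h import *
Q=list(get_ee_rot()); ez=slot(0,0,1)-slot(0,0,0)
for z in (-1.8,-2.6):
    move_straight(dtcp(-.5,.5,z),Q,20); print(z,np.dot(get_ft_force(),ez).round(1),toslot(np.array(get_tool_pos())-MS[:,2]*(G-GO)).round(1))
move_straight(dtcp(-.5,.5,-.5),Q,20); pause(.4)
command_gripper(58); print("F",np.round(get_ft_force(),1))
move_straight(list(np.array(get_tool_pos())-MS[:,2]*150),Q,180)
im,d=read_camera("wrist"); W=wcloud(d); np.savez("w5.npz",im=im,d=d,W=W)
D=W-slot(0,0,0); l=D@L_; y=D@A_; x=-l*np.cos(LEAN)+D[...,2]*np.sin(LEAN); z=l*np.sin(LEAN)+D[...,2]*np.cos(LEAN)
from scipy.optimize import least_squares
for nm,lo,hi,r in (("drum",-33,33,22),("end+",68,77,5),("end-",-77,-68,5)):
    m=(d>0)&(y>lo)&(y<hi)&(abs(x)<r+3)&(z>-r/2)&(z<r+4)
    if m.sum()<15: print(nm,m.sum()); continue
    s=least_squares(lambda q:np.hypot(x[m]-q[0],z[m]-q[1])-r,[0,0],loss='soft_l1'); print(nm,m.sum(),s.x.round(2),np.abs(s.fun).mean().round(2),"y",np.percentile(y[m],[1,99]).round(1))
cv2.imwrite("pics/w5.png",im[:,:,::-1]); print(get_clock())
E
```

```text
-1.8 17.1 [-0.3  0.7 -0.8]
-2.6 26.4 [-0.3  0.7 -0.9]
F [-0.1  1.1 -0.3]
drum 2705 [-0.89 -1.38] 0.49 y [-31.9  32.3]
end+ 76 [-0.57 -1.51] 0.66 y [68.5 76.6]
end- 0
28.2417
```

View pics/w5.png

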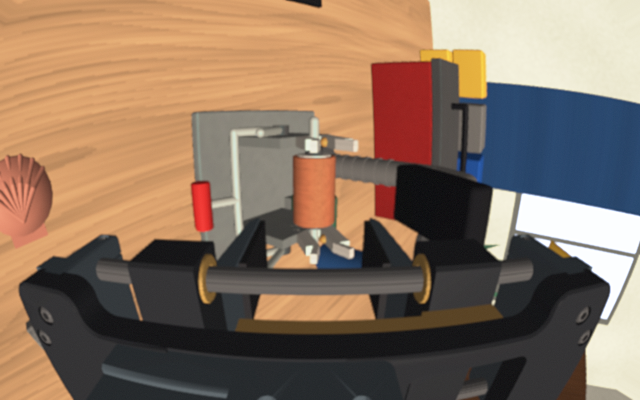

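The drum lies home in both slots: drum at (315,190), fit at z ≈ −1.4 against the hard bottom at −0.9, end at y = 76. The open handle is at (201,205). Now I shut the keeper.

```bash
python3 - <<'E'
from h import *
M=toolR(.61,YAW,'a'); z=M[:,2]; Q=list(quat(M))
tcp=lambda q,back=0: list(handle(q)+z*(G-back))
command_gripper(64)
goto(tcp(1.75,170),Q); move_straight(tcp(1.75),Q,150); print("F",np.round(get_ft_force(),1))
command_gripper(30,15); print("gap",get_finger_gap(),np.round(get_ft_force(),1))
for q in list(np.linspace(1.65,0.1,13))+[.06,.03,0.,-.03,-.06,-.09]:
    move_straight(tcp(q),Q,90 if q>.08 else 30)
    t=np.radians(5)+q; f=np.array(get_ft_force()); ft=f@(L_*np.cos(t)-U_*np.sin(t)); fr_=f@(L_*np.sin(t)+U_*np.cos(t))
    print(round(q,2),"tan",ft.round(1),"rad",fr_.round(1),"ax",(f@A_).round(1),round(get_finger_gap(),1))
    if q<.1 and ft>14: break
pause(.3); print(get_clock())
E
```

```text
F [-0.3  0.5  0.3]
gap 43.708809550376685 [0.9 1.4 0.3]
1.65 tan -0.5 rad 1.4 ax 2.2 43.8
1.52 tan -0.5 rad 2.9 ax 4.0 43.8
1.39 tan -0.6 rad 3.1 ax 3.3 43.8
1.26 tan -0.5 rad 3.9 ax 4.1 43.7
1.13 tan -0.7 rad 3.8 ax 5.3 44.2
1.0 tan -1.0 rad 5.2 ax 5.1 44.0
0.88 tan -0.5 rad 5.2 ax 4.5 43.7
0.75 tan -1.4 rad 6.0 ax 4.5 43.8
0.62 tan -0.7 rad 4.9 ax 4.5 43.9
0.49 tan 0.2 rad 4.5 ax 5.2 44.1
0.36 tan 0.5 rad 4.6 ax 4.5 43.8
0.23 tan -0.8 rad 3.4 ax 5.1 43.9
0.1 tan -0.9 rad 2.7 ax 5.4 43.8
0.06 tan -0.1 rad 4.4 ax 4.1 44.0
0.03 tan 0.4 rad 4.5 ax 4.9 43.6
0.0 tan 1.3 rad 4.0 ax 4.3 44.1
-0.03 tan 0.6 rad 5.2 ax 3.5 43.8
-0.06 tan 8.0 rad 6.7 ax 2.9 44.1
-0.09 tan 12.9 rad 7.9 ax 2.2 44.1
37.2333
```

The stop was felt at about −0.05 rad. I'll release, retreat along the tool axis and verify.

```bash
python3 - <<'E'
from h import *
from scipy.optimize import least_squares
M=toolR(.61,YAW,'a'); Q=list(quat(M))
move_straight(list(handle(-.045)+M[:,2]*G),Q,30)
command_gripper(64); move_straight(list(np.array(get_tool_pos())-M[:,2]*160),Q,180); print("F",np.round(get_ft_force(),1))
im,d=read_camera("wrist"); im=im.astype(int); W=wcloud(d); D=W-O; A,L,Z=D@A_,D@L_,D[...,2]
red=(d>0)&(im[...,0]>150)&(im[...,1]<70)&(abs(A)<35)&(abs(L-28)<40)&(abs(Z-60)<22)
s=least_squares(lambda q:np.hypot(L[red]-q[0],Z[red]-q[1])-9,[28,60],loss='soft_l1'); b=s.x
print("handle",red.sum(),b,"angle",np.arctan2(b[0]-PIV[0],b[1]-PIV[1])-np.radians(5))
D=W-slot(0,0,0); l=D@L_; y=D@A_; x=-l*np.cos(LEAN)+D[...,2]*np.sin(LEAN); z=l*np.sin(LEAN)+D[...,2]*np.cos(LEAN)
for nm,lo,hi,r in (("drum",-33,33,22),("end+",68,77,5),("end-",-77,-68,5)):
    m=(d>0)&(y>lo)&(y<hi)&(abs(x)<r+3)&(z>-r/2)&(z<r+4)
    if m.sum()<15: print(nm,m.sum()); continue
    s=least_squares(lambda q:np.hypot(x[m]-q[0],z[m]-q[1])-r,[0,0],loss='soft_l1'); print(nm,m.sum(),s.x.round(2),np.abs(s.fun).mean().round(2),"y",np.percentile(y[m],[1,99]).round(1))
cv2.imwrite("pics/w6.png",im[:,:,::-1].astype(np.uint8)); print(get_clock())
E
```

```text
F [-0.9 -0.3  0.4]
handle 544 [32.43548482 59.80473388] angle 0.03793193814121011
drum 1088 [-0.83 -1.31] 0.54 y [-32.1  32.4]
end+ 21 [-0.16 -1.65] 0.73 y [69.6 76.2]
end- 8
39.1083
```

View pics/w6.png

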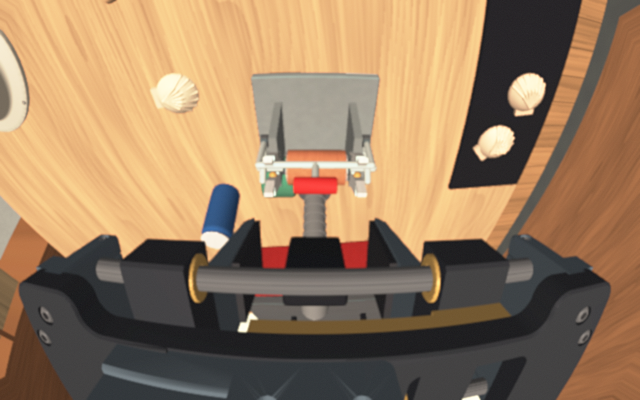

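The keeper is across the slots, with the handle at (315,186) and the crossbar at row 165. It measures about 0.04 rad against its stop, the drum is still home and the arm is clear. Handing in.

```bash
python3 -c "
from station import *
print(sign_off(), get_clock())"
```

```text
the job is handed in; nothing more can be done
the job is handed in; nothing more can be done
```

The red-brown drum is home in both slots with the keeper shut over its axle (measured about 0.04 rad), the arm is clear, and the job was handed in at about 39 s; the hand-in returned no verdict.

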